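Mark the inside depth of a terracotta jar with a collar gauge

ROBOT

A 6-joint arm with a two-finger parallel gripper is mounted at the origin on a cart in front of the work surface, level with it; the furniture and walls round the work are solid. World frame = base frame: x ahead of the robot, y to its left, z up, the work surface at z = 0. Lengths are in mm, angles in degrees, forces in N, time in s.
With the tool pointing down it reaches from about 300 to 1000 mm from the base axis. Payload 5.1 kg.
Tool frame: the origin (TCP) lies midway between the tips of the shut fingers; the grasp point (between the pads) lies 19 mm behind it (bot.grip_point_offset is the distance from the TCP to the grasp point, in mm); x points along the fingers, z is the direction in which the jaws open and shut, and the axes are right-handed (so a half turn about x gives the same grasp; the last joint's range is limited). The gripper opens to 95 mm and grips with 3 to 60 N. Pads are 20 mm wide; open, the fingers measure 119 mm over their backs; the gripper's body (75 mm by 180 mm) begins 59 mm behind the grasp point.
Start: joints at [71.815, 7.093, 94.555, -0, 78.352, -4.733], TCP at [151.244, 632.147, 214.656] pointing down, gripper open.
Joint ranges: [-149.61, 149.61], [-58.7, 133.49], [1.44, 155.28], [-77.14, 257.14], [18.33, 153.61], [-166.67, 166.67]. Speed limits (degrees/s): [147.25, 147.25, 180, 180, 180, 180].

INTERFACE

Orientations are given as a 3x3 rotation matrix whose columns are the frame's x, y, z axes.
In Python, from station import bot, read_camera gives the robot as it stands.
- The arm moves only by the tool servo_tool, never from a script. Its argument "series" is a list that holds one entry, the list of rows, each a list of 5 numbers: the shift along the tool's x, y, z in cm, then the turn about the tool's x in rad, then the closure, from 0 (fully open) to 1 (shut). A call has 1 to 20 rows; each row shifts and turns the commanded pose from where the row before left it, along the tool's axes as they then stand; what a row does not reach is not made up. A row lasts 1/12 s, in which the tool goes at most 41.7 mm and 7.16 degrees, less where a joint would pass 70% of its speed; a pose out of reach is approached as far as the arm can. A call with a gripper value outside its range is refused whole. The fingers move at their own pace and stop on an object; "newtons" is the grip in N (left out, the last holds). Time passes only in rows, so rows that do not move let the fingers close. It gives the time, the measured TCP pose, the force and the opening at its end, in the units of the state.
- bot.get_state(): the state, without advancing time (a new reading comes with each control period).
- read_camera(name): name is "scene" or "top" or "wrist"; returns a dict with "image" (480x640x3 uint8, red, green, blue), "z_map" (480x640 float32, mm along the optical axis (not along the pixel's ray), 0 where there is no reading), "fovy" (degrees; the focal length in pixels is half the picture's height over the tangent of half this angle, whatever the lens; pixels are square), "cx", "cy" (the principal point, pixels), "rvec" (rotation vector, rad) and "tvec" (3), from world to camera coordinates, as OpenCV has them; the wrist camera has in their place "hand_eye" (4x4, takes a point from camera to tool coordinates, whose origin is the TCP and whose axes are the tool frame's). Camera axes: x right, y down, z forward; pixel columns grow to the right and rows downward; lengths in mm; the calibration is good to about 2 mm. A picture is of the moment at which its call begins: read the wrist's pose just before it.
- bot.hand_in(): hands the job in, once; it reports no verdict.
The state is a dict: "clock": time; "q": joint angles; "joint_velocities": joint speeds; "effort": joint torques, N m; "eef_pos": TCP position; "orientation": TCP orientation; "force": force on the tool from outside, world axes, zero at the start; "moment": the same for the moment, N m; "gripper_width": opening from 0.0 (shut) to 1.0 (fully open).
Only numpy, scipy, OpenCV 4.12 (cv2) and the standard library are available. Lean on these libraries where they do the work, as an engineer would, in place of code of your own. Each camera call takes 0.05 s, during which the arm holds its last target.

TASK

Skewers are to be cut to fit the terracotta jar, so mark how deep it is inside: take the depth gauge by its wooden handle out of its slanted stand, and lower it upright into the jar, without dropping it, until its tip sits firmly on the bottom and the jar's rim has pushed the stiff red collar up the bar. Then let go and leave the gauge standing upright in the jar with the collar resting on the rim. Leave the jar standing where it is, and the other things on the worktop alone.

Things in the scene. Friction and masses are not known exactly. Their poses are not given: they have to be found in the camera images.
- gauge_grip (a point): Centre of the gauge's square dark wooden handle (16 x 16 mm, 50 mm long), 155 mm from the tip. z runs along the bar from tip to handle; x and y are square to the handle's flats. At the start it leans 35 degrees from vertical, handle up and roughly towards the robot, y level. The handle stands free: grip it by its two y faces, fingers along the bar; the nearest part of the stand is 50 mm from here along the bar.
- gauge_tip (a point): The blunt lower end of the gauge's bar, on its axis; axes as gauge_grip.
- collar_under (a point): Centre of the underside (the face towards the tip) of the gauge's collar, a red disc 40 mm across and 12 mm thick that the bar runs through. It slides along the bar stiffly, with about 4 N (more than the gauge's weight), stays where it is left, and starts 22 to 45 mm from the tip; it can go up to 115 mm from the tip.
- stand: Stand fixed to the worktop: wooden base 160 x 80 x 9 mm with two black U-shaped saddles in which the gauge leans, highest part 120 mm above the worktop. Origin at the centre of the base's underside, x axis pointing from the handle's side to the tip's side of the gauge.
- jar_rim (a point): Thick-walled terracotta jar, loose (about 0.87 kg), 52 mm across with a foot 80 mm across and 14 mm high; the flat rim is 110 mm above its underside. This point is the centre of the mouth at the height of the rim, z up. The round bore is 26 mm across, straight, and closed below.
- jar_floor (a point): Centre of the top of the cork that closes the jar's bore from below, which is the bottom that the gauge must touch. It sits firmly (it does not give way under 25 N), at another height in each episode: 72 to 96 mm below the rim.
- salt_shaker: Bystander, loose: grey-topped salt shaker, 44 mm across, 90 mm high; origin at the centre of its underside.
- vial: Bystander, loose: small brown dropper bottle, 33 mm across, 102 mm high; origin at the centre of its underside.
- garlic: Bystander, loose: garlic bulb, about 60 mm across and high; origin at the centre of its underside.
- tin_tuna: Bystander, loose: flat round tin, 86 mm across, 40 mm high; origin at the centre of its underside.
- onion: Bystander, loose: red onion, about 65 mm across, 71 mm high; origin at the centre of its underside.
- tomato: Bystander, loose: tomato, about 73 mm across, 69 mm high; origin at the centre of its underside.
- gauge: Depth gauge, loose, about 95 g: straight square metal bar 10 x 10 mm, 130 mm long, with the handle on its upper end (180 mm in all) and the red collar on the bar. It lies in open saddles 11 mm deep: lift it square away from them, to its +x side (up and away from the robot), not along the bar (the collar catches under the upper saddle). Origin at its tip, axes as gauge_grip.
Mind the look-alikes: they are no part of the job. Leave any blue look-alike of the part that bears jar_rim alone.

How it is judged (in metres and radians):
On the way, in this order (a step that is already met when the one before it is completed fails the run):
1. the gauge has been taken out of its stand and is held in the gripper with its tip more than 100 mm above the worktop (height (world z) of gauge_tip above 0.1 m and contact force between the fingers and gauge above 1 N), for 0.1 s.
2. still held in the gripper, the gauge's tip has been lowered to within 4 mm of the bottom of the jar (z of gauge_tip in the frame of jar_floor between -0.004 and 0.004 m and horizontal distance between gauge_tip and jar_floor below 0.013 m and contact force between the fingers and gauge above 1 N), for 0.1 s.
At the end, for the whole second after the job is handed in: The gauge stands in the jar, released and at rest, within 8 degrees of upright, its tip within 4 mm of the bottom in height, the collar's underside within 4 mm of the rim; the jar stands upright within 30 mm of where it was (z of gauge_tip in the frame of jar_floor between -0.004 and 0.004 m and horizontal distance between gauge_tip and jar_floor below 0.013 m and z of collar_under in the frame of jar_rim between -0.003 and 0.004 m and angle between gauge_tip's own z axis and vertical below 0.15 rad and angle between jar_rim's own z axis and vertical below 0.05 rad and distance of jar_rim from where it was at the start of the episode below 0.03 m and contact force between the fingers and gauge below 0.1 N and linear speed of gauge below 0.02 m/s); the robot touches nothing.
It fails at once if the jar is tipped by more than 20 degrees (angle between jar_rim's own z axis and vertical above 0.35 rad).
It fails at once if the salt shaker, dropper bottle, garlic, flat tin, onion or tomato is moved by more than 30 mm (distance of any of salt_shaker, vial, garlic, tin_tuna, onion, tomato from where it was at the start of the episode above 0.03 m).
It also fails if it takes over 48 s, if anything falls off the work surface, if the arm or the gripper's body presses on something with over 40 N, if the wrist force passes 120 N, or if a joint passes its speed limit or range.

## Working session

There is one attempt and no reset: what is moved stays moved. The work goes in short steps, Python scripts to look and compute and a tool call to move; the robot and the scene stay as the last step left them, time stands still between calls to the robot, and variables do not carry over. Pictures are saved under pics/ and viewed, and the job is handed in when it is done.

Besides the shell and the picture viewer there is one more tool, called after "Call:" as name(argument=value, ...) on one line, values as JSON. servo_tool: Moves the arm, as the interface text tells. Its arguments: {"type":"object","properties":{"series":{"type":"array"},"newtons":{"type":"number"}},"required":["series"]}

```bash
ls; mkdir -p pics
cat > h.py <<'E'
import numpy as np, cv2
from station import bot, read_camera
def K(c):
    f=240/np.tan(np.radians(c['fovy'])/2); return f,c['cx'],c['cy']
def pts(c, st=None):
    f,cx,cy=K(c); z=c['z_map'].astype(float); v,u=np.mgrid[0:480,0:640]
    P=np.stack([(u-cx)/f*z,(v-cy)/f*z,z],-1)
    if 'hand_eye' in c:
        T=np.array(c['hand_eye']); P=P@T[:3,:3].T+T[:3,3]
        R=np.array(st['orientation']); return P@R.T+np.array(st['eef_pos'])
    R,_=cv2.Rodrigues(np.array(c['rvec'],float)); return (P-np.array(c['tvec']).ravel())@R
def save(n,im): cv2.imwrite('pics/'+n,im[:,:,::-1])
E
python3 - <<'E'
from h import *
for n in ['scene','top','wrist']:
    c=read_camera(n); save(n+'0.png',c['image']); np.savez('/tmp/'+n+'0.npz',**c)
    print(n,{k:v for k,v in c.items() if k not in('image','z_map')})
print(bot.get_state())
E
```

```text
pics
scene {'fovy': 57.04936332078485, 'cx': 318.0513683551419, 'cy': 240.36445760892903, 'rvec': array([ 0.63404343, -2.33712545,  1.49734893]), 'tvec': array([ 474.11729335,  220.78330628, 1091.80438469])}
top {'fovy': 53.64157105831818, 'cx': 323.45549992409394, 'cy': 232.55407018674012, 'rvec': array([ 2.13442944, -2.1333417 ,  0.17197572]), 'tvec': array([  13.33167195,  555.01201251, 1134.19981165])}
wrist {'fovy': 64.12360183123185, 'cx': 310.2230493040112, 'cy': 233.52901373609296, 'hand_eye': array([[-9.46679095e-04, -2.91315567e-01,  9.56626544e-01,
        -1.69536179e+02],
       [-3.78386615e-04, -9.56626800e-01, -2.91316019e-01,
         8.29962568e+01],
       [ 9.99999480e-01, -6.37757465e-04,  7.95388681e-04,
        -6.98968843e-01],
       [ 0.00000000e+00,  0.00000000e+00,  0.00000000e+00,
         1.00000000e+00]])}
{'clock': 0.15, 'q': array([ 7.18152058e+01,  7.12335753e+00,  9.46153333e+01, -1.10592234e-03,
        7.83504155e+01, -4.73430792e+00]), 'joint_velocities': array([-0.00578313, -0.02678268, -0.18075842,  0.04534464, -0.05117725,
       -0.08564061]), 'effort': array([ 8.41128458e-04, -4.18191648e+01, -3.60472119e+01,  7.75486766e-02,
        4.68814268e-02, -8.34305706e-05]), 'eef_pos': array([151.09260222, 631.69373586, 213.69498169]), 'orientation': array([[-4.67390237e-04, -9.72572180e-01,  2.32600809e-01],
       [-1.48342293e-03,  2.32601252e-01,  9.72571055e-01],
       [-9.99998791e-01,  1.09524843e-04, -1.55145143e-03]]), 'force': array([-0.41285119,  0.01592837, -0.72060291]), 'moment': array([0.02343848, 0.00505984, 0.04199006]), 'gripper_width': 1.0013951089699407}
```

View pics/scene0.png

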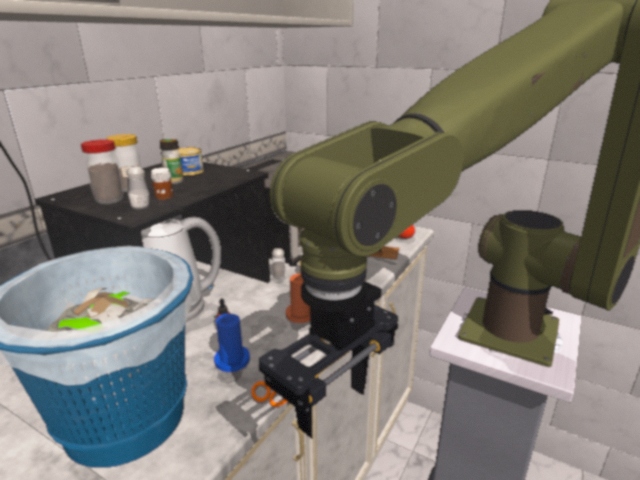

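View pics/top0.png

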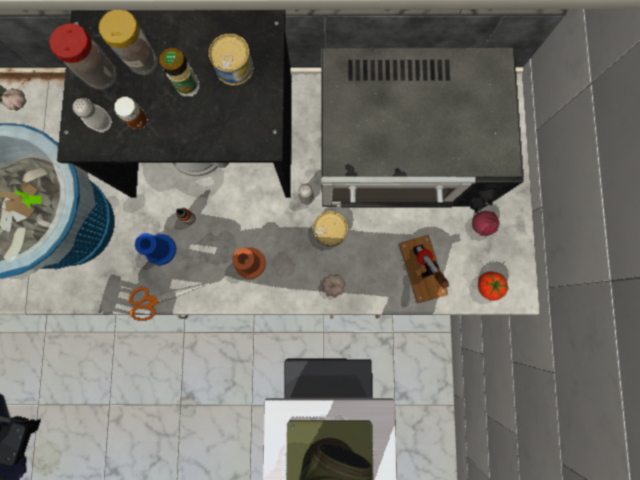

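View pics/wrist0.png

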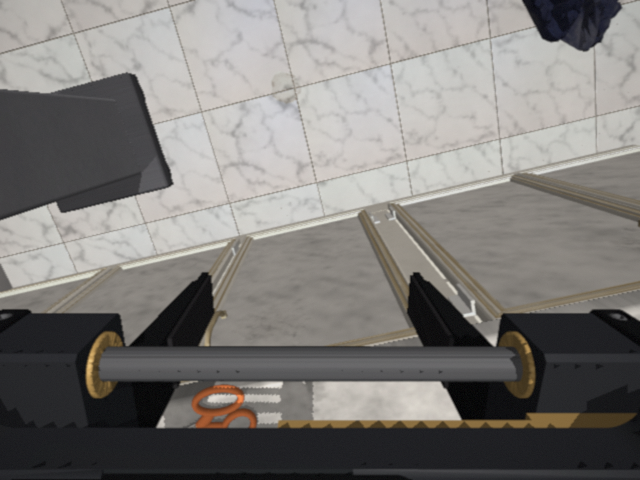

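The scene camera shows the arm at left, the blue jar at (230,345) and the terracotta jar at (298,298). In the top view:
- Terracotta jar at (248,262), which is the target.
- Blue look-alike at (155,248), to be left alone.
- Stand with the gauge at (425,268). Its red collar is near (421,252) and its dark handle near (438,280).
- Tomato (493,286), onion (485,222), garlic (332,286), tin (330,228), shaker (306,193) and vial (185,215).

Run:
```python
from h import *
c=dict(np.load('/tmp/top0.npz')); P=pts(c)
im=c['image'][170:320,200:520]
save('topcrop.png',cv2.resize(im,(800,375),interpolation=cv2.INTER_CUBIC))
save('gcrop.png',cv2.resize(c['image'][225:315,390:460],(560,720),interpolation=cv2.INTER_CUBIC)[:600])
for n,(u,v) in dict(jar=(246,257),blue=(150,244),collar=(421,252),handle=(438,280),tom=(493,286),onion=(485,222),garlic=(332,286),tin=(330,225),shaker=(306,190),vial=(182,213),oven=(400,190),bench=(290,300),ovent=(420,120),bt=(170,150)).items():
    print(n,P[v,u].round(0))
print('bench edge', P[312,300].round(),P[200:320:8,470].round())
```

```text
jar [496. 207.  30.]
blue [526. 442.  49.]
collar [ 503. -221.   77.]
handle [ 431. -241.  151.]
tom [ 423. -399.   48.]
onion [ 580. -386.   54.]
garlic [423.  -7.  48.]
tin [575.  -3.  41.]
shaker [653.  56.  89.]
vial [598. 358.  79.]
oven [ 628. -157.  184.]
bench [390.  98.  -1.]
ovent [ 758. -190.  264.]
bt [669. 309. 333.]
bench edge [360.  73.  -4.] [[ 621. -332.  117.]
 [ 605. -336.  101.]
 [ 606. -366.    0.]
 [ 585. -366.   -1.]
 [ 564. -365.   -1.]
 [ 544. -365.   -4.]
 [ 522. -362.    1.]
 [ 502. -361.    0.]
 [ 481. -360.   -0.]
 [ 461. -359.    0.]
 [ 440. -358.    2.]
 [ 420. -357.    0.]
 [ 400. -357.   -2.]
 [ 380. -358.   -8.]
 [ 360. -355.   -2.]]
```

View pics/gcrop.png

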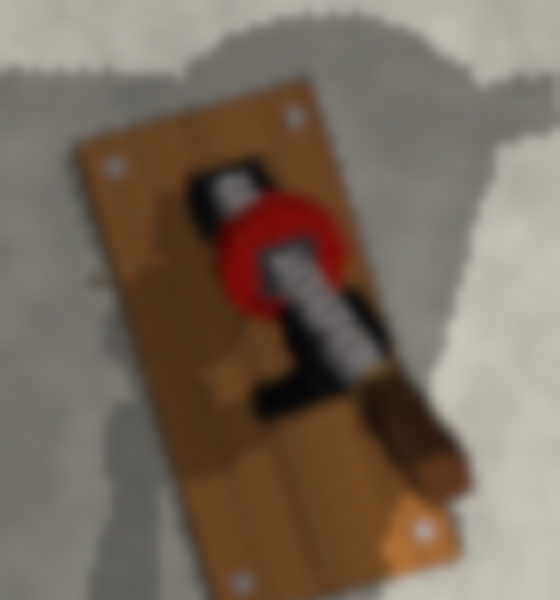

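View pics/topcrop.png

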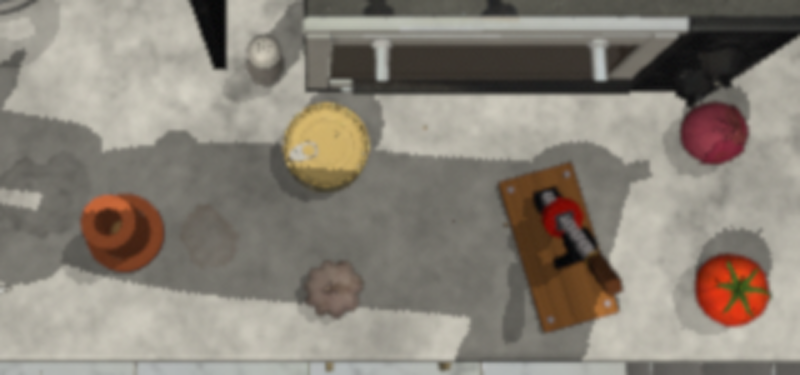

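Candidates for the jar are the terracotta one at (248,262) and the blue one at (155,248), and I choose terracotta. The only thing like the gauge is the dark handle on the bar in the stand at (438,280), and the close crop confirms it. The crop shows bar, red collar, saddles and handle. Next I measure both.

Run:
```python
from h import *
c=dict(np.load('/tmp/top0.npz')); P=pts(c)
f,cx,cy=K(c); R,_=cv2.Rodrigues(c['rvec']); t=c['tvec'].ravel(); C=-R.T@t
print('cam',C.round())
def ray(u,v,z):
    d=R.T@np.array([(u-cx)/f,(v-cy)/f,1]); return C+d*(z-C[2])/d[2]
# stand corners at z=9
cor=[(399.75,243.5),(428.5,235),(447.5,294.4)]
q=[ray(u+0,v,9) for u,v in cor]; print(np.round(q,1)); 
d=q[1]-q[2]; print('stand x az',np.degrees(np.arctan2(d[1],d[0])), np.linalg.norm(d),np.linalg.norm(q[0]-q[1]))
print('center', (q[0]+q[2])/2)
hsv=cv2.cvtColor(c['image'],cv2.COLOR_RGB2HSV)
# bar/handle points by height
reg=np.zeros((480,640),bool); reg[235:300,405:455]=1
m=reg&(P[...,2]>60)
for v in range(245,292,3):
    us=np.where(m[v])[0]
    print(v,[(u,*P[v,u].round().astype(int)) for u in us][::2])
# jar
reg=np.zeros((480,640),bool); reg[235:290,225:275]=1
m=reg&(P[...,2]>100)&(P[...,2]<125)
p=P[m]; print('rim n',len(p),p.mean(0),p.min(0),p.max(0))
(x,y),r=cv2.minEnclosingCircle(p[:,:2].astype(np.float32)); print(x,y,r)
m=(P[...,2]>20)&(P[...,0]<640)&(P[...,0]>560)&(P[...,1]>-330)&(P[...,1]<-20)
print('oven min', P[m].min(0), np.percentile(P[m][:,0],[0,1,5,20]))
```

```text
cam [ 362.    9. 1210.]
[[ 532.8 -181.1    9. ]
 [ 554.8 -255.2    9. ]
 [ 404.  -297.4    9. ]]
stand x az 15.6511222340424 156.66661586255788 77.31427648291336
center [ 468.39466717 -239.24772102    9.        ]
245 [(np.int64(426), np.int64(362), np.int64(9), np.int64(1210))]
248 []
251 [(np.int64(419), np.int64(506), np.int64(-218), np.int64(69)), (np.int64(421), np.int64(505), np.int64(-221), np.int64(74)), (np.int64(423), np.int64(504), np.int64(-224), np.int64(83)), (np.int64(425), np.int64(505), np.int64(-231), np.int64(75)), (np.int64(427), np.int64(505), np.int64(-235), np.int64(78)), (np.int64(429), np.int64(505), np.int64(-240), np.int64(76))]
254 [(np.int64(417), np.int64(499), np.int64(-213), np.int64(65)), (np.int64(419), np.int64(498), np.int64(-216), np.int64(74)), (np.int64(421), np.int64(498), np.int64(-221), np.int64(74)), (np.int64(423), np.int64(498), np.int64(-227), np.int64(71)), (np.int64(425), np.int64(498), np.int64(-230), np.int64(77)), (np.int64(427), np.int64(498), np.int64(-236), np.int64(74)), (np.int64(429), np.int64(498), np.int64(-240), np.int64(74))
[... 4286 characters left out ...]
np.int64(168)), (np.int64(444), np.int64(420), np.int64(-248), np.int64(177)), (np.int64(446), np.int64(421), np.int64(-253), np.int64(173)), (np.int64(448), np.int64(421), np.int64(-257), np.int64(174))]
287 [(np.int64(429), np.int64(362), np.int64(9), np.int64(1210)), (np.int64(443), np.int64(414), np.int64(-247), np.int64(170)), (np.int64(445), np.int64(414), np.int64(-251), np.int64(171))]
290 []
rim n 304 [483.30147146 200.9242083  109.09989968] [458.60371498 175.90409184 100.33571844] [508.43748392 226.89664749 115.41813623]
483.39764404296875 201.31285095214844 25.809654235839844
oven min [ 560.20887941 -329.88086609   30.58957874] [560.20887941 570.9020481  579.81034557 595.74838748]
```

Call:
servo_tool(series=[[[-0.55,-3.0,-2.45,0,0],[-0.55,-3.0,-2.45,0,0],[-0.55,-3.0,-2.45,0,0],[-0.55,-3.0,-2.45,0,0],[-0.55,-3.0,-2.45,0,0],[-0.55,-3.0,-2.45,0,0],[-0.55,-3.0,-2.45,0,0],[-0.55,-3.0,-2.45,0,0],[-0.55,-3.0,-2.45,0,0],[-0.55,-3.0,-2.45,0,0],[-0.55,-3.0,-2.45,0,0],[-0.55,-3.0,-2.45,0,0],[-0.55,-3.0,-2.45,0,0],[-0.55,-3.0,-2.45,0,0],[0,0,0,0,0],[0,0,0,0,0],[0,0,0,0,0]]])

```text
clock: 1.57
eef_pos: [479.5, 201.0, 291.2]
orientation: [[-0.001, -0.972, 0.233], [0.0, 0.233, 0.972], [-1.0, 0.001, -0.0]]
force: [0.0, 0.1, -0.3]
gripper_width: 1.0
```

```bash
cat >> h.py <<'E'
def wrist(n):
    st=bot.get_state(); c=read_camera('wrist'); save(n+'.png',c['image'])
    np.savez('/tmp/'+n+'.npz',**c); return st,c
def circfit(p):
    A=np.c_[2*p,np.ones(len(p))]; s=np.linalg.lstsq(A,(p**2).sum(1),rcond=None)[0]
    return s[:2],np.sqrt(s[2]+s[0]**2+s[1]**2)
E
python3 - <<'E'
from h import *
st,c=wrist('w1'); P=pts(c,st)
print(st['eef_pos'])
m=(abs(P[...,2]-110)<5)&(np.hypot(P[...,0]-483,P[...,1]-201)<35)&(c['z_map']>0)
p=P[m]; print(len(p),p.mean(0)); 
cs,_=cv2.findContours(m.astype(np.uint8),cv2.RETR_CCOMP,cv2.CHAIN_APPROX_NONE)
for k in cs:
    if len(k)>20:
        q=P[k[:,0,1],k[:,0,0]]; print(len(k),circfit(q[:,:2]), k[:,0].mean(0), k[:,0].min(0),k[:,0].max(0))
m2=(np.hypot(P[...,0]-483,P[...,1]-201)<12)&(P[...,2]<100)&(c['z_map']>0)
print(np.percentile(P[m2][:,2],[0,5,25,50,75]))
E
```

```text
[479.5160281  201.01267698 291.15186965]
1725 [482.48522466 202.22521118 109.27716715]
151 (array([483.05962069, 202.07186892]), np.float64(25.21602785183289)) [312.41721854 211.8410596 ] [286 186] [339 238]
78 (array([483.01155901, 202.07122717]), np.float64(13.202454664748817)) [312.56410256 212.05128205] [298 199] [327 226]
[12.90142626 13.33420878 13.90905672 14.71662688 40.72372204]
```

View pics/w1.png

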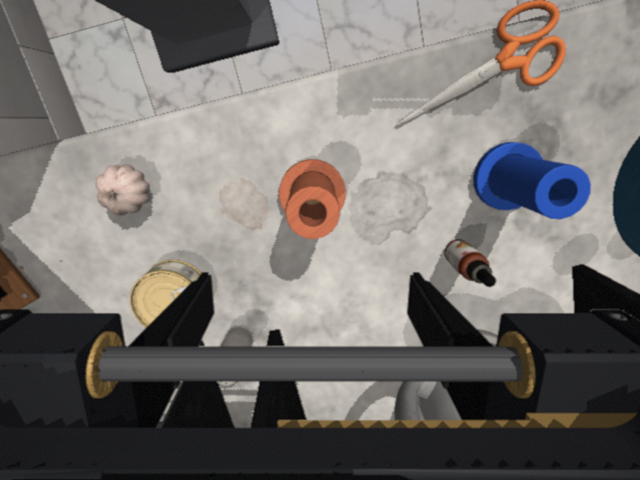

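The wrist view shows the terracotta jar's rim at (312,212), its foot behind, the blue look-alike at (563,190) and the vial at (470,262). The rim centre is (483.0, 202.1) and the bore bottom is at z≈14. Now I move above the gauge.

Call:
servo_tool(series=[[[-0.08,-0.58,-3.64,0,0],[-0.08,-0.58,-3.64,0,0],[-0.08,-0.58,-3.64,0,0],[-0.08,-0.58,-3.64,0,0],[-0.08,-0.58,-3.64,0,0],[-0.08,-0.58,-3.64,0,0],[-0.08,-0.58,-3.64,0,0],[-0.08,-0.58,-3.64,0,0],[-0.08,-0.58,-3.64,0,0],[-0.08,-0.58,-3.64,0,0],[-0.08,-0.58,-3.64,0,0],[-0.08,-0.58,-3.64,0,0],[0,0,0,-0.1016,0],[0,0,0,-0.1016,0],[0,0,0,-0.1016,0],[0,0,0,-0.1016,0],[0,0,0,-0.1016,0],[0,0,0,0,0],[0,0,0,0,0]]])

```text
clock: 3.2
eef_pos: [446.3, -238.8, 300.9]
orientation: [[-0.0, -0.963, -0.27], [0.0, -0.27, 0.963], [-1.0, 0.0, 0.0]]
force: [0.0, -0.2, -0.7]
gripper_width: 1.001
```

Run:
```python
from h import *
st,c=wrist('w2'); P=pts(c,st)
print(st['eef_pos'],st['orientation'].round(3),st['q'].round())
```

```text
[ 446.34347508 -238.77888956  300.93624401] [[-0.    -0.963 -0.27 ]
 [ 0.    -0.27   0.963]
 [-1.     0.     0.   ]] [ -34.  -14.  106.    0.   87. -140.]
```

View pics/w2.png

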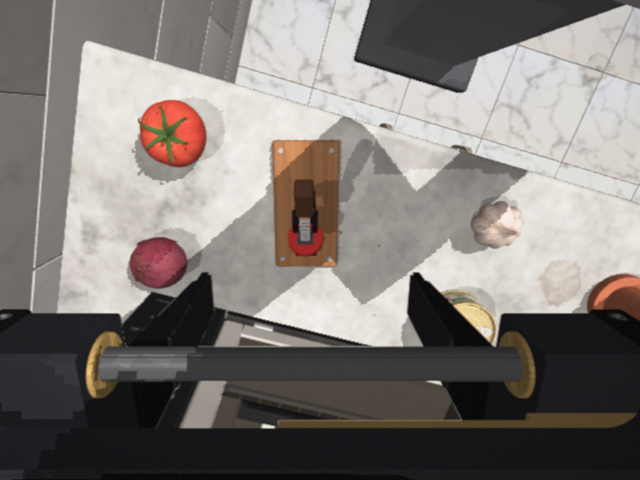

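The stand's sides run vertically in this view, at columns 275 and 340, so the yaw is right. The handle top is near (304,185) and the red collar near (305,238).

Run:
```python
from h import *
st=bot.get_state(); c=dict(np.load('/tmp/w2.npz')); P=pts(c,st)
save('w2c.png',cv2.resize(c['image'][130:280,255:355],(533,600)[:2] if 0 else (400,600),interpolation=cv2.INTER_CUBIC))
R=st['orientation']; T=(P-st['eef_pos'])@R   # tool coords
hs=cv2.cvtColor(c['image'],cv2.COLOR_RGB2HSV)
for v in range(176,256,4):
    row=[(u,*T[v,u].round(0).astype(int),c['image'][v,u].tolist(),int(P[v,u,2])) for u in range(288,325,4) if P[v,u,2]>25]
    print(v,[(r[0],r[2],r[3],r[5]) for r in row])
z=P[...,2]
for lo,hi in [(145,158),(158,185),(125,145)]:
    m=(z>lo)&(z<hi)&(abs(T[...,2])<40)&(abs(T[...,1])<60)
    print(lo,m.sum(),T[m].mean(0),T[m].min(0),T[m].max(0),P[m].mean(0))
```

```text
176 []
180 [(296, np.int64(35), np.int64(-11), 167), (300, np.int64(35), np.int64(-8), 168), (304, np.int64(35), np.int64(-5), 167), (308, np.int64(35), np.int64(-2), 168), (312, np.int64(35), np.int64(1), 167)]
184 [(296, np.int64(33), np.int64(-11), 171), (300, np.int64(33), np.int64(-8), 171), (304, np.int64(33), np.int64(-5), 170), (308, np.int64(32), np.int64(-2), 169), (312, np.int64(33), np.int64(1), 170)]
188 [(296, np.int64(30), np.int64(-11), 171), (300, np.int64(30), np.int64(-8), 172), (304, np.int64(30), np.int64(-5), 172), (308, np.int64(30), np.int64(-2), 172), (312, np.int64(30), np.int64(1), 172)]
192 [(296, np.int64(27), np.int64(-11), 173), (300, np.int64(27), np.int64(-8), 174), (304, np.int64(27), np.int64(-5), 174), (308, np.int64(27), np.int64(-2), 174), (312, np.int64(27), np.int64(1), 173)]
196 [(296, np.int64(24), np.int64(-11), 174), (300, np.int64(24), np.int64(-8), 174), (304, np.int64(24), np.int64(-5), 175), (308, np.int64(24), np.int64(-2), 174), (312, np.int64(24), np.int64(1), 174)]
200 [(296, np.int64(19), np.int64(-12), 168), (300, np.int64(20), np
[... 3805 characters left out ...]
p.int64(-11), 77), (304, np.int64(-58), np.int64(-7), 76), (308, np.int64(-58), np.int64(-3), 77), (312, np.int64(-58), np.int64(2), 76), (316, np.int64(-60), np.int64(6), 69)]
145 131 [149.38356165   7.14104855  -5.34184622] [143.061561     1.8564638  -13.44188231] [155.97948216  13.38959221   2.23559238] [ 440.81876636 -246.04417537  151.64889408]
158 538 [130.75732312  25.59182     -5.4246657 ] [124.28296231  11.16306751 -13.46698991] [142.81872586  36.19654137   2.1021408 ] [ 423.07652638 -251.09913454  170.27776672]
125 85 [161.73265813  -1.45772461  -5.35522888] [156.11420203  -7.90328338 -12.88514231] [175.82396399   2.68990008   2.29762756] [ 449.10049498 -243.73738048  139.29855273]
```

View pics/w2c.png

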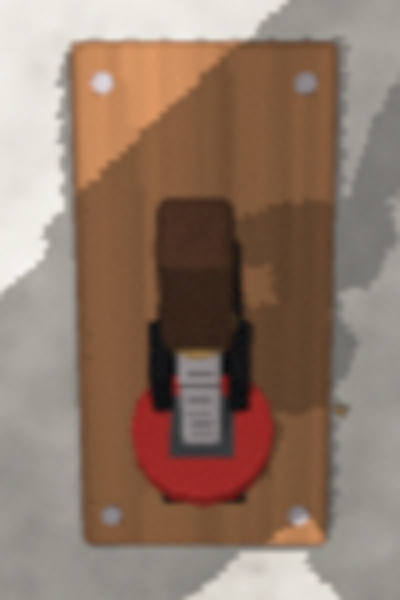

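Gauge grip point in tool coordinates is y≈+16, z≈−5.3, at height 150.5. The collar's underside is about 40 mm from the tip. Moves keep the tool vertical, so after lifting I'll bring the gauge upright by pivoting it in the pads: by gravity, or with the tip against the bore wall.

Call:
servo_tool(series=[[[0,1.6,-0.53,0,0],[3.4,0,0,0,0],[3.4,0,0,0,0],[3.4,0,0,0,0],[3.4,0,0,0,0],[2.3,0,0,0,0],[1.0,0,0,0,0],[0,0,0,0,0],[0,0,0,0,0]]])

```text
clock: 4.0
eef_pos: [432.5, -249.6, 133.0]
orientation: [[0.0, -0.963, -0.27], [-0.0, -0.27, 0.963], [-1.0, -0.0, -0.0]]
force: [0.2, -0.8, 0.6]
gripper_width: 0.995
```

Run:
```python
from h import *
st,c=wrist('w3'); print(st['eef_pos'],st['force'])
c=read_camera('top'); save('t3.png',cv2.resize(c['image'][200:320,360:520],(800,600)))
```

```text
[ 432.45903349 -249.56360591  132.95064871] [ 0.1603668  -0.80109459  0.64711482]
```

View pics/w3.png

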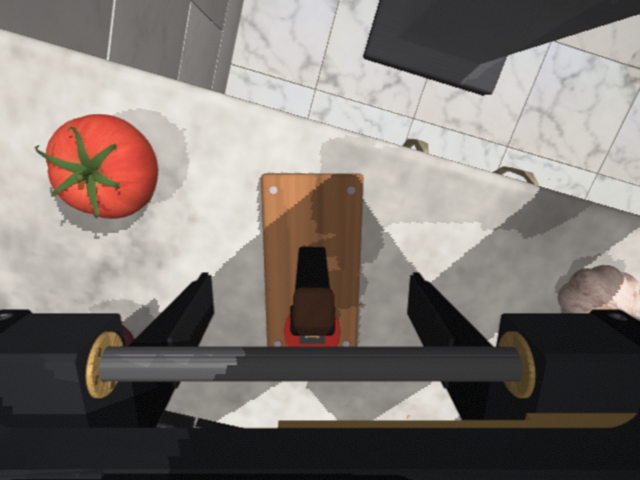

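The handle at (313,310) sits between the fingers, centred. Closing.

Call:
servo_tool(series=[[[0,0,0,0,1],[0,0,0,0,1],[0,0,0,0,1],[0,0,0,0,1],[0,0,0,0,1],[0,0,0,0,1],[0,0,0,0,1],[0,0,0,0,1],[0,0,0,0,1],[0,0,0,0,1]]], newtons=10)

```text
clock: 4.93
eef_pos: [432.0, -249.6, 132.2]
orientation: [[-0.0, -0.963, -0.27], [0.0, -0.27, 0.963], [-1.0, 0.0, 0.0]]
force: [-0.3, 0.4, -0.6]
gripper_width: 0.356
```

Call:
servo_tool(series=[[[0,0,0,0,1],[0,0,0,0,1],[0,0,0,0,1],[0,0,0,0,1],[0,0,0,0,1],[0,0,0,0,1]]])

```text
clock: 5.43
eef_pos: [432.0, -249.6, 132.2]
orientation: [[-0.0, -0.963, -0.27], [0.0, -0.27, 0.963], [-1.0, 0.0, 0.0]]
force: [0.2, -0.4, -0.2]
gripper_width: 0.168
```

Call:
servo_tool(series=[[[-0.6,-0.8,0,0,1],[-0.9,-1.2,0,0,1],[-1.0,-1.4,0,0,1],[-3.0,0,0,0,1],[-3.0,0,0,0,1],[-3.0,0,0,0,1],[-2.5,0,0,0,1],[0,0,0,0,1],[0,0,0,0,1]]])

```text
clock: 6.18
eef_pos: [466.0, -240.7, 274.4]
orientation: [[0.004, -0.963, -0.27], [-0.002, -0.27, 0.963], [-1.0, -0.003, -0.003]]
force: [0.4, -0.0, -1.9]
gripper_width: 0.166
```

Run:
```python
from h import *
st,c=wrist('w4'); print(st['eef_pos'],st['gripper_width'])
c=read_camera('top'); save('t4.png',cv2.resize(c['image'][180:320,360:540],(770,600)))
c=read_camera('scene'); save('s4.png',c['image'])
```

```text
[ 465.95095669 -240.68020784  274.39740753] 0.16591620432723783
```

View pics/w4.png

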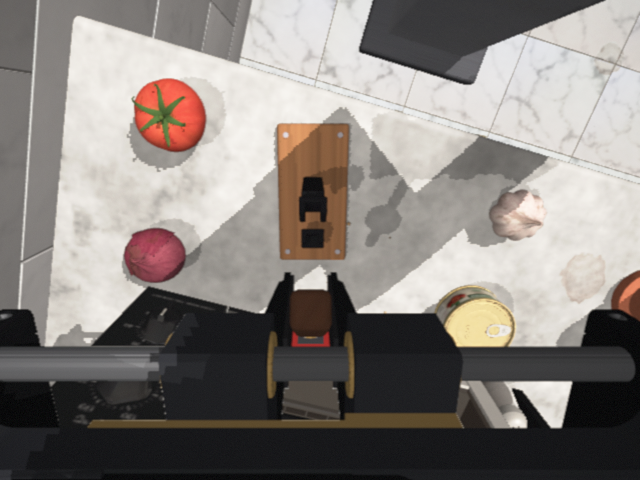

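View pics/s4.png

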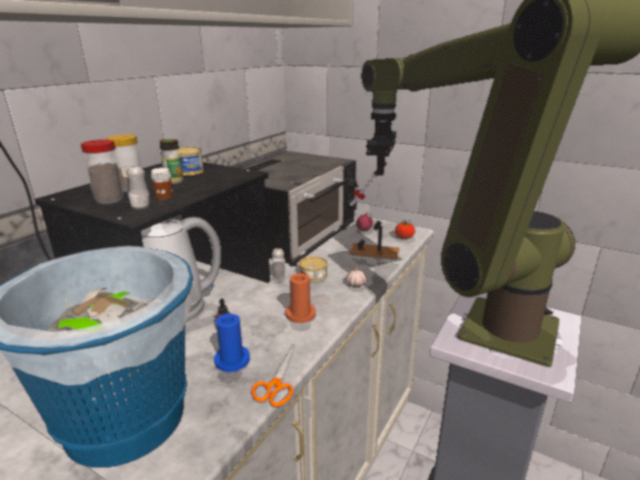

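View pics/t4.png

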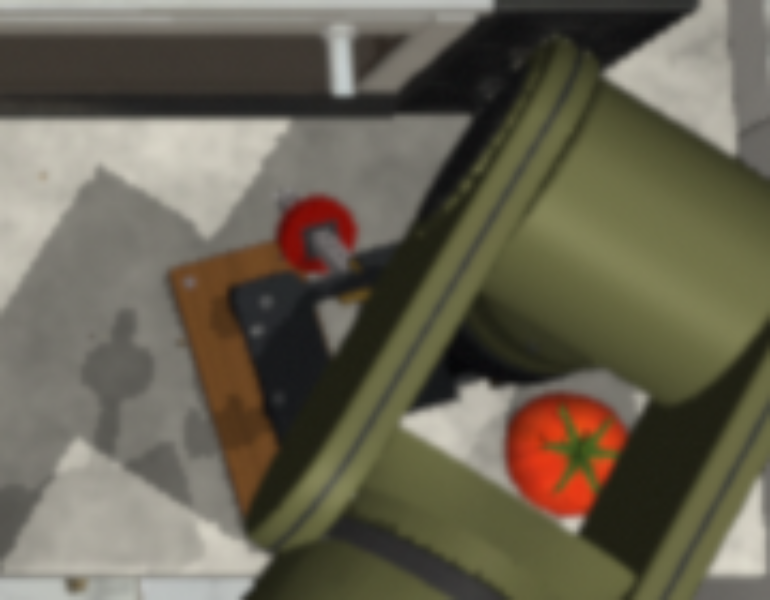

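Run:
```python
from h import *
c=read_camera('scene'); P=pts(c); im=c['image'][140:230,320:430]
save('s4c.png',cv2.resize(im,(733,600),interpolation=cv2.INTER_CUBIC))
R,_=cv2.Rodrigues(c['rvec']); print('scene cam',-R.T@c['tvec'].ravel(), 'fwd',R[2])
```

```text
scene cam [ -57.35032658 1013.94535443  658.93478349] fwd [ 0.46742234 -0.78020032 -0.41569679]
```

View pics/s4c.png

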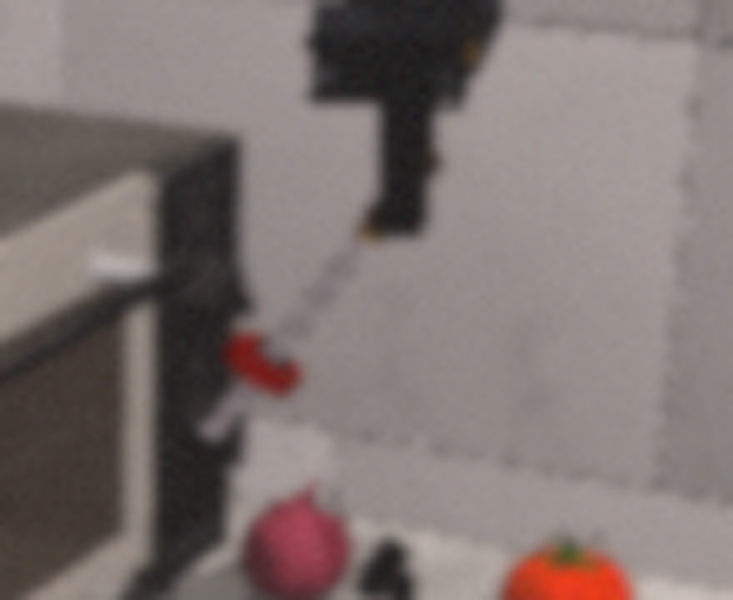

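The scene crop shows the gauge held, bar leaning, tip at crop (207,437), i.e. pixel (351,205.5), and collar still below the fingers. I cast that onto the gauge's plane.

```bash
cat >> h.py <<'E'
def toolplane(c,st,uv):
    f,cx,cy=K(c); R,_=cv2.Rodrigues(np.array(c['rvec'],float)); C=-R.T@np.array(c['tvec']).ravel()
    Rt=np.array(st['orientation']); n=Rt[:,2]; out=[]
    for u,v in uv:
        d=R.T@np.array([(u-cx)/f,(v-cy)/f,1]); s=n@(st['eef_pos']-C)/(n@d); X=C+s*d
        out.append((Rt.T@(X-st['eef_pos'])).tolist()[:2]+X.tolist())
    return np.array(out).round(1)
E
python3 - <<'E'
from h import *
st=bot.get_state(); c=read_camera('scene')
k=6.667
r=toolplane(c,st,[(320+u/k,140+v/k) for u,v in [(207,437),(270,362),(370,232),(402,230)]]); print(r)
d=r[2]-r[0]; print(np.degrees(np.arctan2(d[1],-d[0])))
E
```

```text
[[ 1.110e+02 -9.090e+01  5.512e+02 -2.150e+02  1.588e+02]
 [ 6.990e+01 -6.070e+01  5.223e+02 -2.233e+02  1.999e+02]
 [ 2.200e+00 -1.500e+01  4.785e+02 -2.357e+02  2.677e+02]
 [ 2.000e-01  0.000e+00  4.640e+02 -2.398e+02  2.697e+02]]
34.900024336941016
```

Call:
servo_tool(series=[[[0,-0.32,2.64,0,1],[0,-0.32,2.64,0,1],[0,-0.32,2.64,0,1],[0,-0.32,2.64,0,1],[0,-0.32,2.64,0,1],[0,-0.32,2.64,0,1],[0,-0.32,2.64,0,1],[0,-0.32,2.64,0,1],[0,-0.32,2.64,0,1],[0,-0.32,2.64,0,1],[0,-0.32,2.64,0,1],[0,-0.32,2.64,0,1],[0,-0.32,2.64,0,1],[0,-0.32,2.64,0,1],[0,-0.32,2.64,0,1],[0,-0.32,2.64,0,1],[0,0,0,0,1],[0,0,0,0,1],[0,0,0,0,1]]])

```text
clock: 8.02
eef_pos: [399.8, 179.8, 271.4]
orientation: [[-0.001, -0.963, -0.27], [-0.001, -0.27, 0.963], [-1.0, 0.002, -0.0]]
force: [-0.1, 0.3, -0.9]
gripper_width: 0.17
```

Run:
```python
from h import *
st=bot.get_state(); c=read_camera('scene'); 
save('s5.png',cv2.resize(c['image'][200:340,230:380],(643,600),interpolation=cv2.INTER_CUBIC))
c=read_camera('top'); save('t5.png',cv2.resize(c['image'][220:300,210:310],(750,600),interpolation=cv2.INTER_CUBIC))
```

View pics/s5.png

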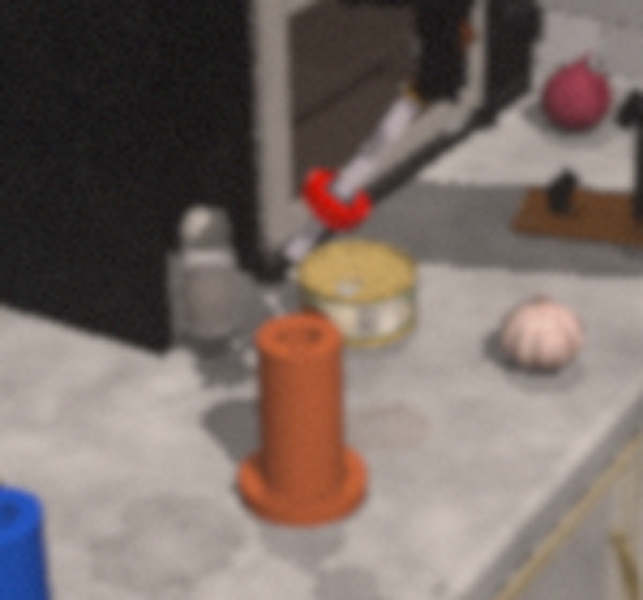

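View pics/t5.png

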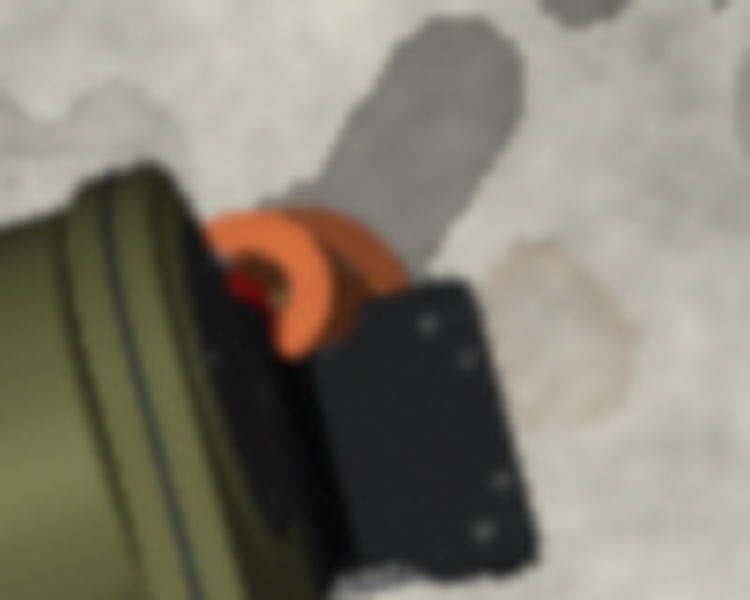

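In the scene crop the tip is at (295,250) and the jar mouth at (300,336), directly below it. I check the offset of both in one camera.

Run:
```python
from h import *
st=bot.get_state(); c=read_camera('scene'); k=4.2867
px=lambda u,v:(230+u/k,200+v/k)
print(st['eef_pos'],toolplane(c,st,[px(295,250),px(337,200),px(410,95)]))
f,cx,cy=K(c); R,_=cv2.Rodrigues(c['rvec'])
def proj(X): x=R@X+c['tvec'].ravel(); return ((x[0]/x[2]*f+cx-230)*k,(x[1]/x[2]*f+cy-200)*k)
print('rim pred',proj(np.array([483,202.1,110.])))
print('tip pred',proj(st['eef_pos']+np.array([86.2,24.2,-109])))
```

```text
[400.13239995 179.29718597 271.7767807 ] [[106.4 -87.7 484.5 202.8 165.3]
 [ 71.5 -61.8 459.6 195.9 200.2]
 [  3.3 -19.  418.5 184.4 268.5]]
rim pred (np.float64(300.3904191282702), np.float64(334.0386580922238))
tip pred (np.float64(291.8511638270073), np.float64(253.7458815465304))
```

Call:
servo_tool(series=[[[2.0,-0.1,0,0,1],[2.0,0,0,0,1],[1.3,0,0,0,1],[0.6,0,0,0,1],[0.4,0,0,0,1],[0,0,0,0,1],[0,0,0,0,1]]])

```text
clock: 8.75
eef_pos: [401.5, 180.4, 210.0]
orientation: [[0.001, -0.963, -0.27], [0.0, -0.27, 0.963], [-1.0, -0.001, -0.0]]
force: [0.7, -0.3, -0.4]
gripper_width: 0.167
```

Run:
```python
from h import *
st=bot.get_state(); c=read_camera('scene'); print(st['eef_pos'],st['force'])
save('s6.png',cv2.resize(c['image'][200:340,230:380],(643,600),interpolation=cv2.INTER_CUBIC))
```

```text
[401.46942033 180.37330536 210.00443272] [ 0.69046707 -0.28452742 -0.35933631]
```

View pics/s6.png

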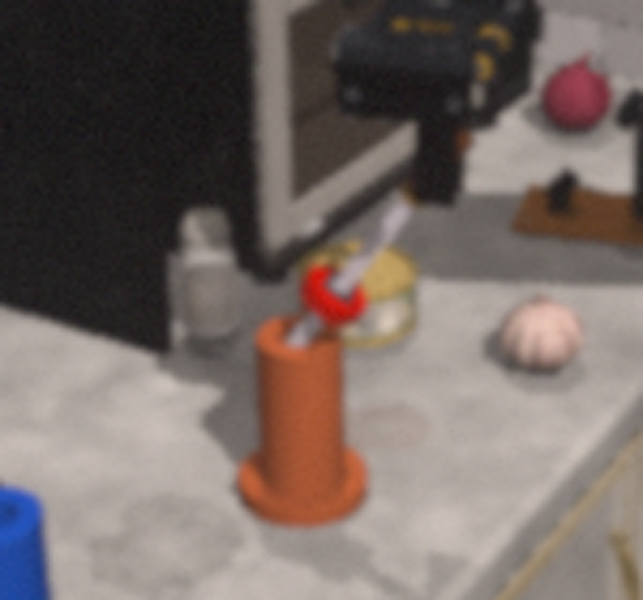

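The tip is in the mouth, about 9 mm deep, at crop (297,338). Now I move away along an arc so that the far bore wall turns the gauge upright, first half only.

Call:
servo_tool(series=[[[0,-0.44,0,0,1],[-0.28,-0.57,0,0,1],[-0.28,-0.57,0,0,1],[-0.23,-0.6,0,0,1],[-0.23,-0.6,0,0,1],[-0.18,-0.63,0,0,1],[-0.18,-0.63,0,0,1],[0,0,0,0,1],[0,0,0,0,1]]], newtons=8)

```text
clock: 9.55
eef_pos: [440.5, 191.5, 223.0]
orientation: [[0.0, -0.963, -0.27], [0.0, -0.27, 0.963], [-1.0, -0.0, 0.0]]
force: [-0.5, 0.3, -2.1]
gripper_width: 0.168
```

Run:
```python
from h import *
st=bot.get_state(); c=read_camera('scene'); print(st['eef_pos'],st['force'])
save('s7.png',cv2.resize(c['image'][200:340,230:380],(643,600),interpolation=cv2.INTER_CUBIC))
```

```text
[440.47185001 191.51853594 222.99443186] [-0.47547793  0.33050935 -2.13572222]
```

View pics/s7.png

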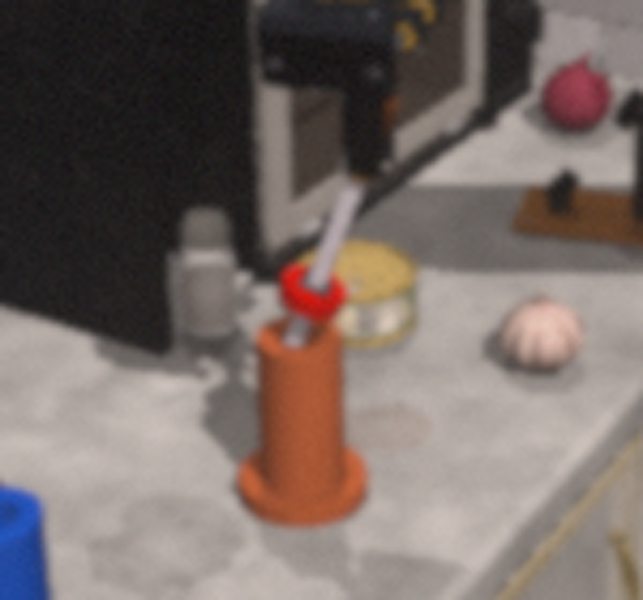

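It works: the gauge has turned to about 20° and the jar hasn't moved. On with the second half.

Call:
servo_tool(series=[[[-0.12,-0.645,0,0,1],[-0.12,-0.645,0,0,1],[-0.06,-0.66,0,0,1],[-0.06,-0.66,0,0,1],[0,-0.67,0,0,1],[0,-0.67,0,0,1],[0.05,-0.67,0,0,1],[0.05,-0.67,0,0,1],[0,0,0,0,1],[0,0,0,0,1],[0,0,0,0,1]]])

```text
clock: 10.52
eef_pos: [491.0, 205.7, 225.5]
orientation: [[0.0, -0.963, -0.27], [0.0, -0.27, 0.963], [-1.0, -0.0, 0.0]]
force: [-0.4, 0.4, -0.8]
gripper_width: 0.165
```

Run:
```python
from h import *
st=bot.get_state(); c=read_camera('scene'); print(st['eef_pos'],st['force'])
save('s8.png',cv2.resize(c['image'][200:340,230:380],(643,600),interpolation=cv2.INTER_CUBIC))
wrist('w8')
```

```text
[490.97339551 205.66709291 225.50656477] [-0.40774146  0.40386849 -0.80375414]
```

View pics/s8.png

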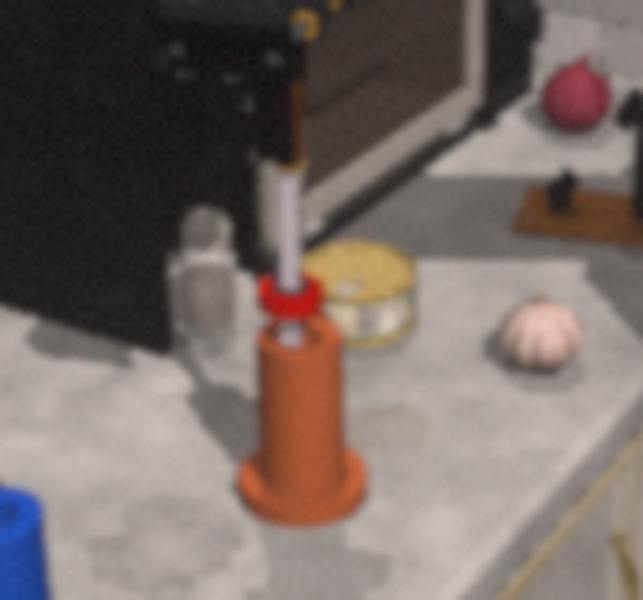

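View pics/w8.png

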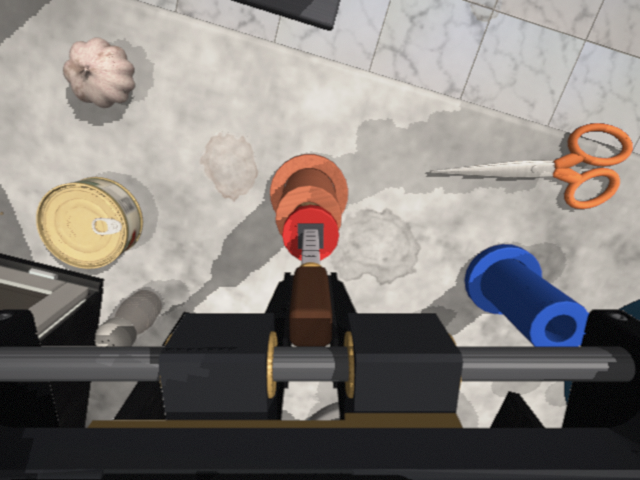

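The gauge is nearly upright with its tip in the mouth. In the scene crop the bar runs from (290,165) to (289,340). In the wrist view the collar is at (310,233), over the rim. Next, the tilt.

Run:
```python
from h import *
st=bot.get_state(); c=read_camera('scene'); k=4.2867
g=c['image'][200:340,230:380]
big=cv2.resize(g,None,fx=8,fy=8,interpolation=cv2.INTER_CUBIC)
save('s8b.png',big[20*8:90*8,35*8:105*8][:560])
px=lambda u,v:(230+u/k,200+v/k)
r=toolplane(c,st,[px(291,170),px(289.5,260),px(290,296),px(289,342),px(302,90)]); print(r)
f,cx,cy=K(c); R,_=cv2.Rodrigues(c['rvec'])
def proj(X): x=R@X+c['tvec'].ravel(); return ((x[0]/x[2]*f+cx-230)*k,(x[1]/x[2]*f+cy-200)*k)
# predicted upright bar line through grip point
for s in (-50,0,40,80,117): print(s,proj(st['eef_pos']-np.array([0,0,s+0.])))
print(proj(np.array([483,202.1,110.])))
# bar edges in rows (grey bright)
for v in range(40,62,3):
    print(v+200,[int(x) for x in g[v,60:76].sum(1)])
# wrist collar
st2=st; w=dict(np.load('/tmp/w8.npz')); P=pts(w,st)
hs=cv2.cvtColor(w['image'],cv2.COLOR_RGB2HSV); m=((hs[...,0]<4)|(hs[...,0]>176))&(hs[...,1]>180)&(P[...,2]>100)
ys,xs=np.where(m); print(len(xs),P[m].mean(0),P[m].min(0),P[m].max(0))
q=P[m]; A=np.c_[q[:,:2]-q[:,:2].mean(0),np.ones(len(q))]; print('plane',np.linalg.lstsq(A,q[:,2],rcond=None)[0])
```

```text
[[  9.3   6.2 484.8 203.9 216.4]
 [ 66.7   3.6 487.3 204.6 159. ]
 [ 90.3   3.3 487.7 204.8 135.4]
 [121.3   1.7 489.2 205.2 104.4]
 [-40.2  14.  477.3 201.8 265.9]]
-50 (np.float64(277.2763215012801), np.float64(71.26851844109743))
0 (np.float64(280.02881028803193), np.float64(153.92202995008822))
40 (np.float64(282.1547755865202), np.float64(217.76188939367995))
80 (np.float64(284.21648171097434), np.float64(279.6721328453213))
117 (np.float64(286.0688432843565), np.float64(335.2960428722234))
(np.float64(300.3904191282702), np.float64(334.0386580922238))
240 [227, 303, 352, 383, 376, 366, 367, 381, 400, 393, 332, 242, 195, 179, 189, 195]
243 [237, 319, 356, 382, 411, 449, 490, 512, 494, 426, 329, 246, 249, 299, 341, 369]
246 [228, 298, 346, 385, 414, 459, 499, 505, 486, 433, 394, 396, 403, 412, 412, 406]
249 [229, 293, 357, 384, 413, 454, 496, 513, 494, 452, 407, 398, 408, 407, 393, 357]
252 [198, 279, 343, 383, 411, 453, 491, 510, 492, 456, 418, 438, 454, 447, 387, 291]
255 [176, 240, 315, 366, 416, 448, 497, 508, 499, 439, 360, 287, 248, 192, 156, 162]
258 [147, 192, 232, 268, 308, 396, 478, 508, 490, 433, 325, 254, 246, 291, 334, 369]
261 [114, 137, 160, 174, 247, 376, 469, 511, 503, 464, 428, 414, 426, 439, 449, 452]
1462 [481.4181686  202.58176384 142.40377384] [410.67301099 129.45105546 131.42497867] [504.28947174 274.1458978  395.19188884]
plane [ -0.29130731  -0.14297293 142.40377384]
```

View pics/s8b.png

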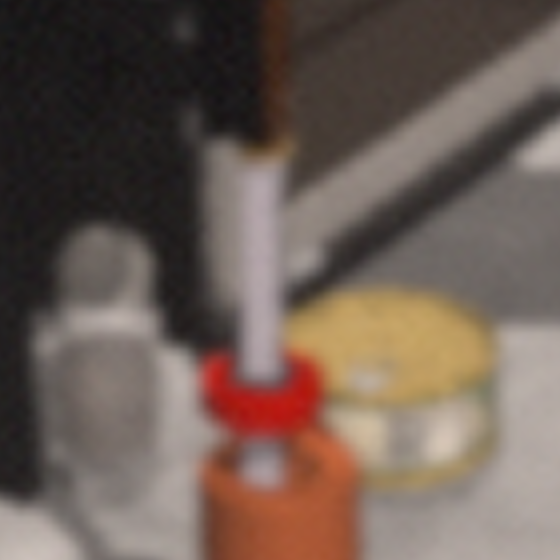

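Call:
servo_tool(series=[[[0,-0.3,0,0,1],[0,-0.3,0,0,1],[0,0,0,0,1],[0,0.4,0,0,1],[0,0.4,0,0,1],[0,0,0,0,1],[0,0,0,0,1]]])

```text
clock: 11.25
eef_pos: [488.8, 205.0, 225.7]
orientation: [[0.0, -0.963, -0.27], [0.0, -0.27, 0.963], [-1.0, -0.0, 0.0]]
force: [0.2, 0.6, -0.8]
gripper_width: 0.169
```

Run:
```python
from h import *
st=bot.get_state(); c=read_camera('scene'); print(st['eef_pos'],st['force'])
g=c['image'][200:340,230:380]
save('s9b.png',cv2.resize(g,None,fx=8,fy=8,interpolation=cv2.INTER_CUBIC)[20*8:90*8,35*8:105*8])
st,w=wrist('w9'); P=pts(w,st)
save('w9c.png',cv2.resize(w['image'][150:350,240:380],(420,600),interpolation=cv2.INTER_CUBIC))
for nm in['w9']:
    hs=cv2.cvtColor(w['image'],cv2.COLOR_RGB2HSV); m=((hs[...,0]<3)|(hs[...,0]>176))&(hs[...,1]>200)
    m[:190]=0;m[265:]=0;m[:,:275]=0;m[:,345:]=0
    q=P[m]; q=q[(q[:,2]>100)&(q[:,2]<170)]; A=np.c_[q[:,:2]-q[:,:2].mean(0),np.ones(len(q))]; 
    s=np.linalg.lstsq(A,q[:,2],rcond=None)[0]; print(len(q),'plane',s,q.min(0),q.max(0))
    T=(q-st['eef_pos'])@st['orientation']; print(T.min(0),T.max(0))
```

```text
[488.76931626 204.9942325  225.72370239] [ 0.20244464  0.63303582 -0.78071028]
17 plane [9.75048626e-02 2.30592759e-01 1.41683104e+02] [464.62206367 187.67325866 137.14345406] [498.23191637 198.62763322 143.88892796]
[ 81.87755357  -7.20992077 -12.98401568] [88.60956106 26.93036224 -5.84333752]
```

View pics/s9b.png

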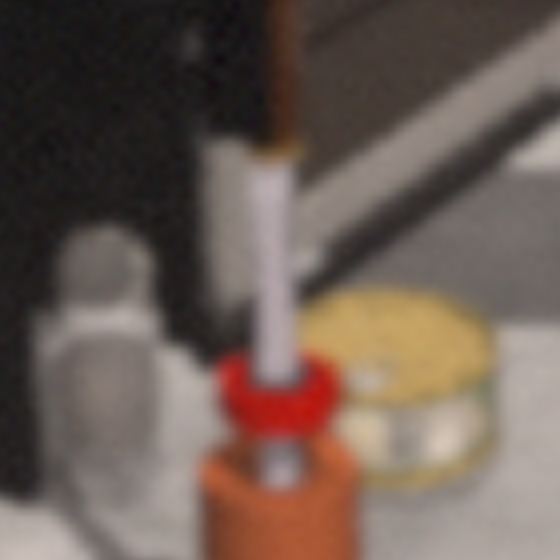

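View pics/w9c.png

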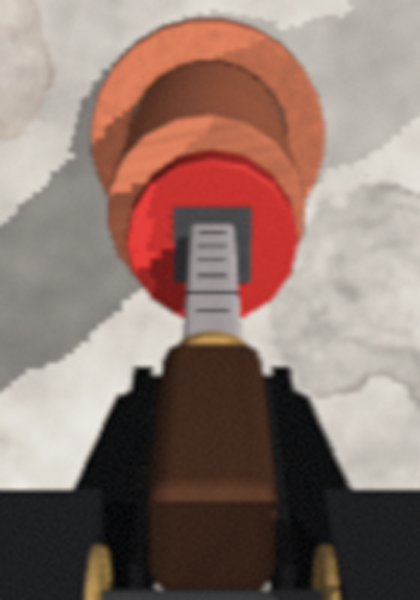

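The bar is vertical now, its image slope 0.032 against 0.034 for a true vertical, and centred over the mouth. Lowering with a firmer grip.

Call:
servo_tool(series=[[[0,0,0,0,1],[0,0,0,0,1],[0.8,0,0,0,1],[0.8,0,0,0,1],[0.8,0,0,0,1],[0.8,0,0,0,1],[0.8,0,0,0,1],[0,0,0,0,1]]], newtons=30)

```text
clock: 12.02
eef_pos: [488.5, 204.9, 183.7]
orientation: [[-0.001, -0.963, -0.27], [-0.0, -0.27, 0.963], [-1.0, 0.001, -0.0]]
force: [0.7, -0.0, -1.1]
gripper_width: 0.165
```

Run:
```python
from h import *
st=bot.get_state(); c=read_camera('scene'); print(st['eef_pos'],st['force'])
g=c['image'][200:340,230:380]
save('s10.png',cv2.resize(g,None,fx=8,fy=8,interpolation=cv2.INTER_CUBIC)[20*8:90*8,35*8:105*8])
```

```text
[488.50508159 204.90516481 183.65922995] [ 0.69597263 -0.03477262 -1.09219377]
```

View pics/s10.png

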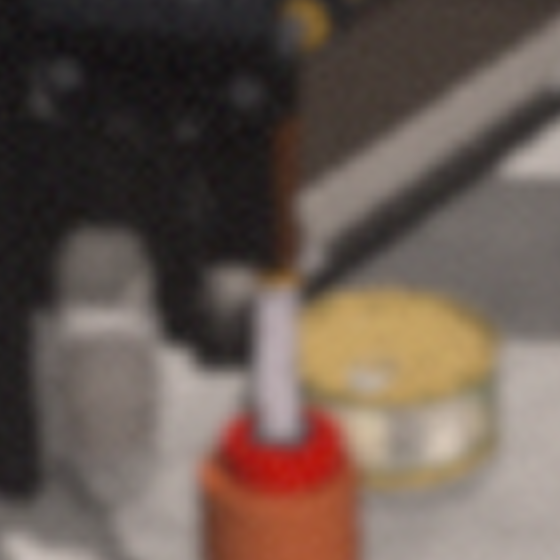

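The collar is on the rim and sliding: the visible bar above it shortened from 210 to 155 px. Continuing down.

Call:
servo_tool(series=[[[0.6,0,0,0,1],[0.6,0,0,0,1],[0.6,0,0,0,1],[0.5,0,0,0,1],[0.4,0,0,0,1]]])

```text
clock: 12.48
eef_pos: [488.8, 205.0, 158.0]
orientation: [[-0.0, -0.963, -0.27], [-0.0, -0.27, 0.963], [-1.0, 0.0, -0.0]]
force: [-1.2, -0.2, 3.3]
gripper_width: 0.169
```

Call:
servo_tool(series=[[[0.2,0,0,0,1],[0.2,0,0,0,1]]])

```text
clock: 12.65
eef_pos: [488.8, 205.0, 154.4]
orientation: [[-0.001, -0.963, -0.27], [-0.0, -0.27, 0.963], [-1.0, 0.001, -0.0]]
force: [-2.6, -0.7, 3.8]
gripper_width: 0.17
```

Call:
servo_tool(series=[[[0.1,0,0,0,1],[0.1,0,0,0,1]]])

```text
clock: 12.82
eef_pos: [488.8, 205.0, 152.6]
orientation: [[-0.0, -0.963, -0.27], [-0.0, -0.27, 0.963], [-1.0, 0.0, -0.0]]
force: [-2.7, -0.7, 3.6]
gripper_width: 0.165
```

Call:
servo_tool(series=[[[0.1,0,0,0,1],[0.1,0,0,0,1]]])

```text
clock: 12.98
eef_pos: [488.8, 205.0, 150.6]
orientation: [[-0.0, -0.963, -0.27], [-0.0, -0.27, 0.963], [-1.0, 0.0, -0.0]]
force: [-2.8, 0.9, 3.0]
gripper_width: 0.168
```

Call:
servo_tool(series=[[[0.1,0,0,0,1],[0.1,0,0,0,1]]])

```text
clock: 13.15
eef_pos: [489.1, 205.1, 149.9]
orientation: [[0.0, -0.963, -0.27], [0.0, -0.27, 0.963], [-1.0, -0.0, -0.0]]
force: [-4.2, -1.1, 12.5]
gripper_width: 0.164
```

Run:
```python
from h import *
st=bot.get_state(); c=read_camera('scene'); print(st['eef_pos'],st['force'],st['moment'])
g=c['image'][200:340,230:380]
save('s11.png',cv2.resize(g,None,fx=8,fy=8,interpolation=cv2.INTER_CUBIC)[20*8:90*8,35*8:105*8])
```

```text
[489.11891418 205.12646006 149.8813033 ] [-4.23865108 -1.13956595 12.52413957] [-0.33758257  1.39327823 -0.02339788]
```

View pics/s11.png

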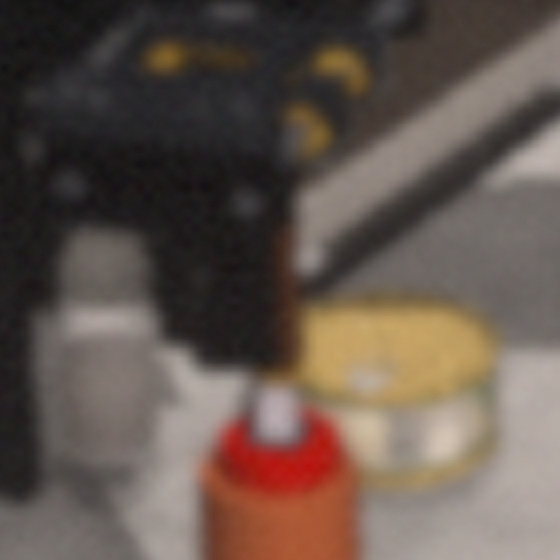

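The force jumped from 3 to 12.5 N at TCP z 150, right where the seen floor predicts, so the tip is on the bottom. I hold, then ease the side load before letting go.

Call:
servo_tool(series=[[[0,0,0,0,1],[0,0,0,0,1],[0,0.1,0,0,1],[0,0.1,0,0,1],[0,0,0,0,1]]])

```text
clock: 13.62
eef_pos: [488.3, 204.8, 149.9]
orientation: [[0.004, -0.963, -0.27], [0.001, -0.27, 0.963], [-1.0, -0.004, 0.0]]
force: [0.2, 0.3, 5.8]
gripper_width: 0.167
```

Call:
servo_tool(series=[[[0.1,0,0,0,1],[0,0,0,0,1],[0,0,0,0,1]]])

```text
clock: 13.87
eef_pos: [488.5, 204.9, 149.9]
orientation: [[0.004, -0.963, -0.27], [0.001, -0.27, 0.963], [-1.0, -0.004, 0.0]]
force: [-2.8, -0.7, 9.0]
gripper_width: 0.167
```

The height is unchanged under more push, so the tip is firmly seated. Opening.

Call:
servo_tool(series=[[[0,0,0,0,0.9],[0,0,0,0,0.8],[0,0,0,0,0.7],[0,0,0,0,0.6],[0,0,0,0,0.5],[0,0,0,0,0.4],[0,0,0,0,0.4],[0,0,0,0,0.4],[0,0,0,0,0.4],[0,0,0,0,0.4],[0,0,0,0,0.4],[0,0,0,0,0.4]]])

```text
clock: 14.87
eef_pos: [487.0, 204.5, 147.6]
orientation: [[-0.0, -0.963, -0.27], [0.0, -0.27, 0.963], [-1.0, 0.0, 0.0]]
force: [-0.1, 0.1, -0.2]
gripper_width: 0.594
```

Run:
```python
from h import *
st,w=wrist('w12'); print(st['eef_pos'],st['force'])
c=read_camera('scene')
g=c['image'][200:340,230:380]
save('s12.png',cv2.resize(g,None,fx=8,fy=8,interpolation=cv2.INTER_CUBIC)[20*8:90*8,35*8:105*8])
```

```text
[487.04812665 204.51345809 147.64885285] [-0.12076472  0.08652426 -0.20097879]
```

View pics/w12.png

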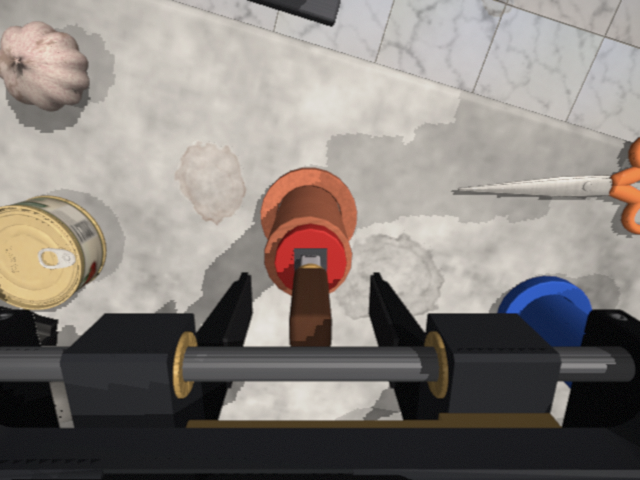

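View pics/s12.png

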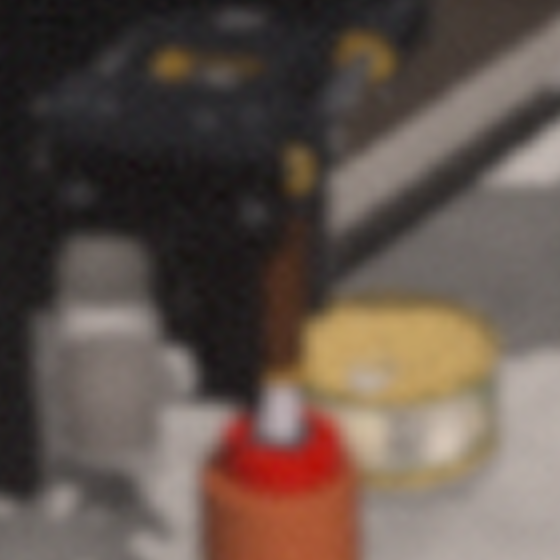

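The fingers are clear on both sides of the handle at (310,305) and the gauge stands. Rising straight up.

Call:
servo_tool(series=[[[-1.0,0,0,0,0.4],[-2.0,0,0,0,0.4],[-3.0,0,0,0,0.4],[-3.0,0,0,0,0.4],[-3.0,0,0,0,0.4],[-3.0,0,0,0,0.4],[0,2.0,0,0,0.4],[0,3.0,0,0,0.4],[0,3.0,0,0,0.4],[0,3.0,0,0,0.4],[0,0,0,0,0.4],[0,0,0,0,0.4]]])

```text
clock: 15.97
eef_pos: [380.7, 174.8, 298.9]
orientation: [[0.003, -0.963, -0.27], [0.001, -0.27, 0.963], [-1.0, -0.003, 0.0]]
force: [-0.0, 0.1, 0.4]
gripper_width: 0.6
```

Run:
```python
from h import *
st,w=wrist('w13'); print(st['eef_pos'],st['force'])
c=read_camera('scene'); P=pts(c)
g=c['image'][200:340,230:380]
save('s13.png',cv2.resize(g,None,fx=8,fy=8,interpolation=cv2.INTER_CUBIC)[10*8:85*8,30*8:110*8])
t=read_camera('top'); save('t13.png',t['image']); Pt=pts(t)
for nm,cc,PP in (('scene',c,P),('top',t,Pt)):
    near=np.hypot(PP[...,0]-483,PP[...,1]-202)<30
    z=PP[...,2]
    for lo,hi in [(100,112),(118,126),(128,142),(150,165),(170,185),(185,200)]:
        m=near&(z>lo)&(z<hi); 
        if m.sum(): print(nm,lo,hi,m.sum(),PP[m].mean(0).round(1))
```

```text
[380.68285845 174.78929557 298.91374561] [-0.03338919  0.1068376   0.40756052]
scene 100 112 114 [475.9 216.5 106.8]
scene 118 126 97 [477.9 207.5 122. ]
scene 128 142 24 [479.6 205.9 135.1]
scene 150 165 38 [477.7 208.5 157.2]
scene 170 185 41 [477.5 207.4 177.5]
scene 185 200 44 [479.7 206.  191.3]
top 100 112 108 [486.3 190.8 108.4]
top 118 126 124 [479.  194.8 122.1]
top 128 142 2 [482.2 196.4 128.4]
top 150 165 14 [477.2 197.3 156.1]
top 170 185 12 [477.8 197.  177.7]
top 185 200 51 [481.2 200.5 193.6]
```

View pics/s13.png

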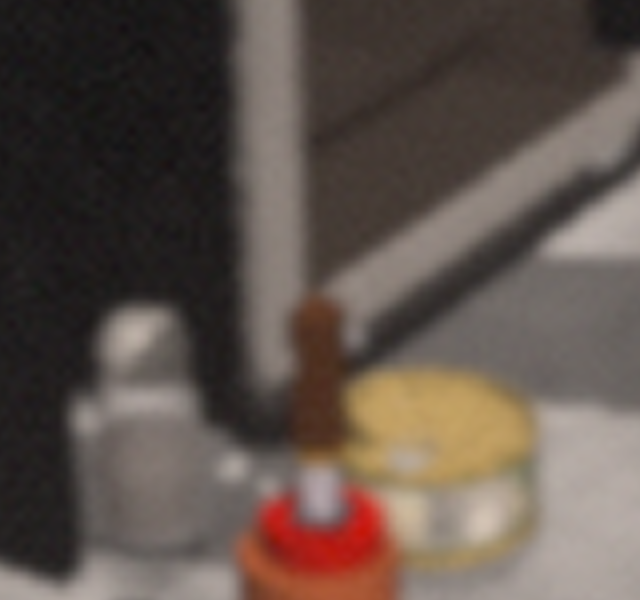

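View pics/t13.png

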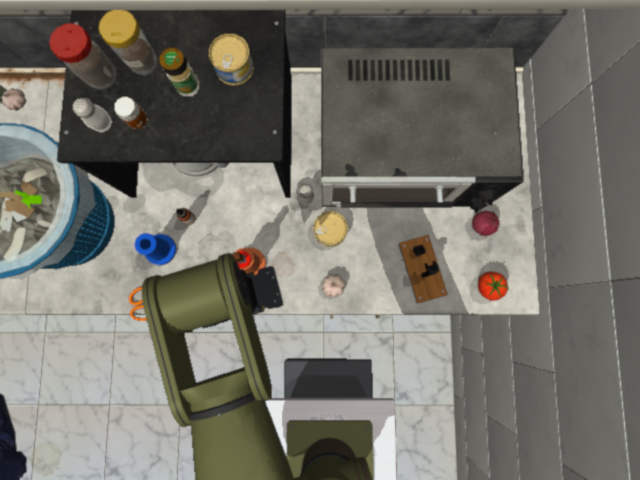

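The gauge stands free. Its top is at z≈193.6 (floor 14 + 180 expected), the collar's top face at 122 (rim 110 + 12), and it leans about 1°. The jar and other objects are at their old pixels, so I hand in.

```bash
python3 -c "
from station import bot
print(bot.hand_in())"
```

```text
the job is handed in; nothing more can be done
None
```

I handed the job in with the depth gauge standing upright in the terracotta jar, its collar resting on the rim. The hand-in gives no verdict, so the result below rests on my own checks.

**What I did:**
- I gripped the gauge by the wooden handle, lifted it square out of its saddles, and carried it to the jar.
- The tool only moves vertically and can't tilt. To bring the gauge upright, I put its leaning tip into the mouth and let the far wall of the bore turn it in the pads.
- I lowered it until the collar had slid up the bar and the tip met the bottom, then opened the gripper and backed away.

**Last checks:**
- **Tip on the bottom:** the force jumped from about 3 to 12.5 N where the wrist view had put the bottom, and pushing harder didn't move it. The gauge's top is at z ≈ 193.6 mm; 194 is expected with the tip on the bottom at z ≈ 14.
- **Collar on the rim:** its top face is at z ≈ 122 mm, the rim's 110 plus the collar's 12.
- **Upright and released:** it leans about 1° in the scene view, the fingers are clear and the measured force is near zero.
- **Surroundings:** the jar, the blue look-alike and the other objects look unmoved in the top view, judged by eye.

**Disagreements:** the handle sat about 6 mm off the pad centre after turning. Pressing down briefly gave a side force of 4 N, which I eased before letting go. The run ended at about 16 s of the 48 s allowed.

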